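# Sort left- and right-hand brackets into the clamped case

### The arm

A 6-joint arm with a two-finger parallel gripper is mounted at the origin on a cart in front of the work surface, level with it; the furniture and walls round the work are solid. World frame = base frame: x ahead of the robot, y to its left, z up, the work surface at z = 0. Lengths are in m, angles in rad, forces in N, time in s.
With the tool pointing down it reaches from about 0.3 to 0.875 m from the base axis. Payload 6.4 kg.
Tool frame: the origin (TCP) lies at the very end of the fingers, on their centre line; the grasp point (between the pads) lies 19 mm behind it; z points along the fingers, y is the line along which they close (so a half turn about z gives the same grasp; the last joint's range is limited). The gripper opens to 85 mm and grips with 20 to 120 N. Pads are 22 mm wide; open, the fingers measure 114 mm over their backs; the gripper's body (76 mm by 85 mm) begins 54 mm behind the grasp point. The pads swing forward as they close: fully open they stand 13 mm farther back than shut.
Start: joints at [1.127, 0.181, 1.607, -0, 1.354, -0.206], TCP at [0.135, 0.559, 0.231] pointing down, gripper open.
Joint ranges: [-2.99, 2.99], [-0.89, 2.07], [0.3, 2.58], [-1.14, 4.28], [0, 2.63], [-3.12, 3.12]. Speed limits (rad/s): [2.57, 2.57, 3.01, 3.14, 3.14, 3.14].

### API

Orientations are given as [roll, pitch, yaw] about the fixed x, y, z axes, in that order (R = Rz(yaw) Ry(pitch) Rx(roll)).
In Python, from workcell import sense, capture, get_calibration, sign_off, silhouettes, mark_of gives the robot as it stands. The module is installed in compiled form; this text tells all that it offers.
- The arm moves only by the tool apply_moves, never from a script. Its argument "commands" is a list of rows, each a list of 7 numbers: the turn, a rotation vector about the tool's x, y, z in degrees, then the shift along the tool's x, y, z in m, then the gripper's target within -1 to 1 (shut at 1, half-way at 0, fully open at -1). In form: [[ax, ay, az, tx, ty, tz, claw], ...]. A call has 1 to 20 rows; each row shifts and turns the commanded pose from where the row before left it, along the tool's axes as they then stand; what a row does not reach is not made up. A row lasts 1/12 s, in which the tool goes at most 41.7 mm and 7.16 degrees, less where a joint would pass 70% of its speed; a pose out of reach is approached as far as the arm can. A call with a gripper value outside its range is refused whole. The fingers move at their own pace and stop on an object; the grip force is fixed at half the most. Time passes only in rows, so rows that do not move let the fingers close. It gives the time, the measured TCP pose, the force and the opening at its end, in the units of the state.
- sense(): the state, without advancing time (a new reading comes with each control period).
- capture(name): name is "scene" or "side" or "wrist"; returns (picture, depth): 384x512x3 uint8, blue, green, red; 384x512 float32, m along the optical axis (not along the pixel's ray), 0 where there is no reading.
- get_calibration(name): a dict with "camera_matrix" (3x3 intrinsics, pixels), "extrinsics" (4x4, takes a point from world to camera coordinates); the wrist camera has in their place "T_tool_cam" (4x4, takes a point from camera to tool coordinates, whose origin is the TCP and whose axes are the flange's). Camera axes: x right, y down, z forward; pixel columns grow to the right and rows downward; lengths in m; the calibration is good to about 2 mm. A picture is of the moment at which its call begins: read the wrist's pose just before it. get_calibration takes no time and is no camera call.
- sign_off(): hands the job in, once; it reports no verdict.
Trained networks look in the newest picture that a camera, given by its name, has taken for a name from the list of things; names that differ only in an ending like _2 or _b are one class to them, and where a whole thing is asked for, a point or a joint stands for the part that bears it (a point fixed in the world has none). Each returns a list of dicts, best first, with "conf" (0 to 1); they miss things now and then, are a little off and sometimes report something else, mostly with a low value. They report only what shows in the picture. A call takes as long as a camera call.
- silhouettes(target, camera): "region" (384x512 bool, what is visible of it).
- mark_of(target, camera): "centre" ([x, y, z] in m, in the coordinates of the camera as it stood for that picture, good to about 4 mm: a listed point, or the origin of a listed thing).
The state is a dict: "clock": time; "q": joint angles; "qvel": joint speeds; "joint_torque": joint torques, N m; "tool_pos": TCP position; "orientation": TCP orientation; "contact_force": force on the tool from outside, world axes, zero at the start; "wrist_torque": the same for the moment, N m; "grip_width": opening from 0.0 (shut) to 1.0 (fully open).
Only numpy, scipy, OpenCV 4.12 (cv2) and the standard library are available. Lean on these libraries where they do the work, as an engineer would, in place of code of your own. Each camera call takes 0.05 s, during which the arm holds its last target. There are 200 camera calls.

### The job

Put the loose cast brackets away in the blue case, sorted by hand: free the clamp knob on its rail, slide the clear cover fully open, and set every left-hand bracket in the left bin and every right-hand one in the right bin. A bracket is left-hand if, standing on its foot with its low nose pointing away from you, the foot turns out to the left of the web. Then slide the cover fully shut over them and turn the clamp tight again, so that nothing spills when the case is carried off; leave the timer, wrench and flask where they are.

Things in the scene. Friction and masses are not known exactly. Their poses are not given: they have to be found in the camera images.
- case: the blue bracket case, heavy and standing fast on the worktop, 310 mm long (x), 330 mm wide (y) over the rails (folded handles stand out 10 mm more), 53 mm high to the top of its walls, with aluminium guide rails on both sides up to 63 mm. Origin on the worktop under its centre; its x axis points to the back, y to its left, z up. The front half holds two open-topped bins side by side, the rear half is a closed deck over which the cover slides
- left_bin (a point): centre of the floor of the left bin (5 mm above the worktop), axes as the case; inside 143 mm long (x from -71 to +71), 150 mm wide (y from -75 to +75), its walls 45 to 48 mm and the 6 mm divider 41 mm high above the floor
- right_bin (a point): centre of the floor of the right bin, the same size as the left bin, at the case's right (-y)
- cover (a joint): travel of the clear sliding cover toward the back of the case, in m: 0 = fully shut over both bins, 0.140 = fully open. It runs in the rails with 1 to 2 N of drag when the clamp is free, and stays where it is left; its underside is 49 mm above the bin floors
- cover_handle (a point): middle of the grip of the cover's black bow handle, a round bar 12 mm thick and 100 mm long across the case (y), clear of the cover by 24 mm below the bar, 92 mm above the worktop; it is at the front edge of the cover and moves with it
- clamp (a joint): angle of the black wing knob of the cover clamp, in rad: 0 = free, about 1.3 = tight against its stop; it grows clockwise seen from above. From about 0.55 up its pad presses on the cover's edge and holds it fast. It turns stiffly (0.13 to 0.25 N m) and stays where it is left
- clamp_grip (a point): on the knob's axis at the height to grip, 92 mm above the worktop, on the right rail half-way along the case. The wing is 50 mm long (this point's x axis, which turns with it), 12 mm thick, from 77 to 103 mm above the worktop; below it are a round hub and the clamp block, top 71 mm
- timer: bench timer, 60x64x18 mm, a bystander; origin under its centre
- wrench: adjustable wrench, 168x42x11 mm, a bystander; origin under its centre
- flask: small conical glass flask with a white stopper, 69 mm wide, 109 mm high, a bystander; origin under its centre
- bracket_1_web (a point): a bare cast-aluminium angle bracket, 130 g, 100 mm long (one of 3 or 4 there): upright web 9 mm thick, 44 mm high at the heel, sloping to 25 mm at the nose, 37 mm half-way; a foot on one side. This point: middle of the web, half-way along, 24 mm above the underside, within 6 mm of the heaviest point; x along the web to the nose, z up. Grip here or a little higher, across the web
- bracket_1_foot (a point): point on top of that bracket's foot plate, half-way along, 25 mm out from the web's middle plane. The foot is 7 mm thick, turns out from the web's bottom to one side only (to 29.5 mm), its corner cut off at the nose end. Left-hand: foot to the left of the web when the nose points away from you (+y of the web point); right-hand: to the right
- bracket_1_nose (a point): tip of that bracket's low nose, 24 mm above its underside, 50 mm from the web point
- bracket_2_web (a point): a bare cast-aluminium angle bracket, 130 g, 100 mm long (one of 3 or 4 there): upright web 9 mm thick, 44 mm high at the heel, sloping to 25 mm at the nose, 37 mm half-way; a foot on one side. This point: middle of the web, half-way along, 24 mm above the underside, within 6 mm of the heaviest point; x along the web to the nose, z up. Grip here or a little higher, across the web
- bracket_2_foot (a point): point on top of that bracket's foot plate, half-way along, 25 mm out from the web's middle plane. The foot is 7 mm thick, turns out from the web's bottom to one side only (to 29.5 mm), its corner cut off at the nose end. Left-hand: foot to the left of the web when the nose points away from you (+y of the web point); right-hand: to the right
- bracket_2_nose (a point): tip of that bracket's low nose, 24 mm above its underside, 50 mm from the web point
- bracket_3_web (a point): a bare cast-aluminium angle bracket, 130 g, 100 mm long (one of 3 or 4 there): upright web 9 mm thick, 44 mm high at the heel, sloping to 25 mm at the nose, 37 mm half-way; a foot on one side. This point: middle of the web, half-way along, 24 mm above the underside, within 6 mm of the heaviest point; x along the web to the nose, z up. Grip here or a little higher, across the web
- bracket_3_foot (a point): point on top of that bracket's foot plate, half-way along, 25 mm out from the web's middle plane. The foot is 7 mm thick, turns out from the web's bottom to one side only (to 29.5 mm), its corner cut off at the nose end. Left-hand: foot to the left of the web when the nose points away from you (+y of the web point); right-hand: to the right
- bracket_3_nose (a point): tip of that bracket's low nose, 24 mm above its underside, 50 mm from the web point
- bracket_4_web (a point): a bare cast-aluminium angle bracket, 130 g, 100 mm long (one of 3 or 4 there): upright web 9 mm thick, 44 mm high at the heel, sloping to 25 mm at the nose, 37 mm half-way; a foot on one side. This point: middle of the web, half-way along, 24 mm above the underside, within 6 mm of the heaviest point; x along the web to the nose, z up. Grip here or a little higher, across the web
- bracket_4_foot (a point): point on top of that bracket's foot plate, half-way along, 25 mm out from the web's middle plane. The foot is 7 mm thick, turns out from the web's bottom to one side only (to 29.5 mm), its corner cut off at the nose end. Left-hand: foot to the left of the web when the nose points away from you (+y of the web point); right-hand: to the right
- bracket_4_nose (a point): tip of that bracket's low nose, 24 mm above its underside, 50 mm from the web point

How it is judged:
By the outcome, as a careful person would: the job done as asked, in the order asked, and still so for the second after the job is handed in, with the robot touching nothing.
Of bracket_1, bracket_2, bracket_3, bracket_4 only 3 to 4 are there at a start; the rules pass over those that are not, and their reading is None.
At some moment in a run one of bracket_1, bracket_2, bracket_3, bracket_4 may be knocked a few centimetres aside while the robot is not near it.
Once in a run the grip may slacken for a moment while it holds something.
It also fails if it takes over 200 s, if anything falls off the work surface, if the arm or the gripper's body presses on something with over 40 N, if the wrist force passes 120 N, or if a joint passes its speed limit or range.

## Working session

There is one attempt and no reset: what is moved stays moved. The work goes in short steps, Python scripts to look and compute and a tool call to move; the robot and the scene stay as the last step left them, time stands still between calls to the robot, and variables do not carry over. Pictures are saved under pics/ and viewed, on a budget of 14 in all, crops included, one or two more only if the job needs it, and the job is handed in when it is done.

Besides the shell and the picture viewer there is one more tool, called after "Request:" as name(argument=value, ...) on one line, values as JSON. apply_moves: Moves the arm, as the interface text tells. Its arguments: {"type":"object","properties":{"commands":{"type":"array","items":{"type":"array","items":{"type":"number"}}}},"required":["commands"]}

```bash
mkdir -p pics; cat > h.py <<'E'
import numpy as np, cv2
from scipy.spatial.transform import Rotation as R
from workcell import sense, capture, get_calibration, sign_off, silhouettes, mark_of
def T_tool(s=None):
    s=s or sense(); T=np.eye(4); T[:3,:3]=R.from_euler('xyz',s['orientation']).as_matrix(); T[:3,3]=s['tool_pos']; return T
def cam(name):
    c=get_calibration(name); K=np.array(c['camera_matrix'])
    if name=='wrist': return K, T_tool()@np.array(c['T_tool_cam'])
    return K, np.linalg.inv(np.array(c['extrinsics']))
def shot(name,png=None):
    K,M=cam(name); im,d=capture(name)
    if png: cv2.imwrite('pics/'+png,im)
    return K,M,im,d
def marks(t,name,M,n=5):
    return [(round(r['conf'],2),np.round((M@np.r_[r['centre'],1])[:3],4)) for r in mark_of(t,name)[:n]]
E
python3 - <<'E'
from h import *
print(sense())
ims=[]
for n in ['scene','side']:
    K,M,im,d=shot(n,n+'0.png'); print(n,M.round(3).tolist(),K.tolist())
    for t in ['case','left_bin','right_bin','cover_handle','clamp_grip','bracket_1_web','bracket_1_foot','bracket_1_nose','timer','wrench','flask']:
        print(t,[(c,p.tolist()) for c,p in marks(t,n,M)])
E
```

```text
{'clock': 0.0, 'q': array([ 1.12666623e+00,  1.81569675e-01,  1.60803087e+00, -2.03235696e-06,
        1.35380342e+00, -2.06266917e-01]), 'qvel': array([-3.54256800e-04, -4.68746878e-05, -1.51032648e-03,  1.13806066e-04,
       -3.39102291e-04,  1.41813961e-04]), 'joint_torque': array([ 9.93897265e-04, -4.44869971e+01, -3.51339054e+01, -2.14817169e-04,
        9.34710726e-03,  3.80826592e-06]), 'tool_pos': array([0.1352012 , 0.55829492, 0.23035701]), 'orientation': array([-3.13981934e+00, -3.69026218e-04,  2.90372959e+00]), 'contact_force': array([-0.10616168,  0.62507145, -0.27961815]), 'wrist_torque': array([-0.0222354 ,  0.02466958, -0.00074724]), 'grip_width': 0.9961040691120453}
scene [[-0.754, -0.323, 0.572, -0.345], [-0.657, 0.366, -0.66, 0.973], [0.004, -0.873, -0.488, 0.843], [0.0, 0.0, 0.0, 1.0]] [[419.18703750236205, 0.0, 255.57340258347566], [0.0, 419.18703750236205, 190.9740694041197], [0.0, 0.0, 1.0]]
case [(0.87, [0.5756, 0.0913, -0.0017])]
left_bin [(0.82, [0.492, 0.16, 0.0018]), (0.31, [0.4503, 0.4153, 0.0099])]
right_bin [(0.68, [0.5118, 0.0072, 0.0052])]
cover_hand
[... 804 characters left out ...]
]), (0.21, [0.4372, 0.0759, 0.0931])]
left_bin [(0.86, [0.491, 0.1602, 0.0055]), (0.34, [0.5061, 0.0051, 0.0057])]
right_bin [(0.9, [0.5047, 0.0052, 0.0073])]
cover_handle [(0.97, [0.4358, 0.0791, 0.0951])]
clamp_grip [(0.51, [0.4466, 0.4137, 0.0037]), (0.39, [0.5922, -0.0665, 0.0966])]
bracket_1_web [(0.78, [0.4939, -0.3946, 0.021]), (0.73, [0.6835, -0.3087, 0.0015])]
bracket_1_foot [(0.51, [0.5035, -0.3689, 0.0063]), (0.42, [0.377, -0.1863, 0.0231])]
bracket_1_nose [(0.67, [0.5425, -0.4125, 0.0261]), (0.3, [0.3946, -0.4999, -0.0045]), (0.19, [0.4397, 0.0767, 0.0946])]
timer [(0.8, [0.3985, -0.501, -0.0013])]
wrench [(0.7, [0.5795, -0.49, 0.0001])]
flask [(0.53, [0.6851, -0.3048, -0.0005])]
```

View pics/scene0.png

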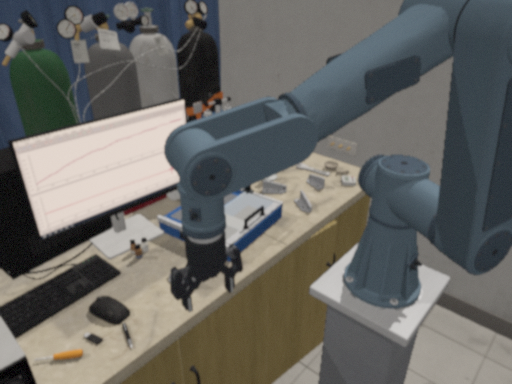

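View pics/side0.png

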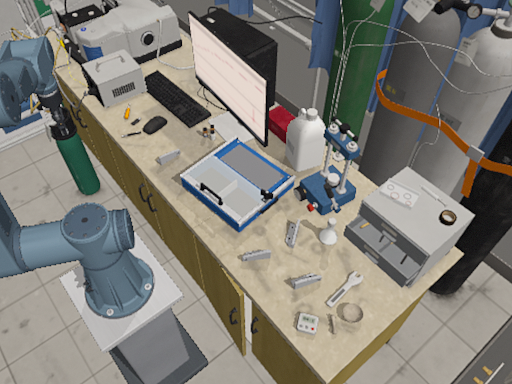

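The scene view is mostly blocked by the arm. The side view shows four brackets, at about (168,157), (255,255), (292,233) and (306,280). The case is at about (238,180), with the clamp knob at (266,195) and the handle at (212,190).

```bash
cat >> h.py <<'E'
def plan(p,yaw=None,s=None):
    "shift in tool frame and az turn (deg) to bring TCP to p / yaw, tool pointing down"
    T=T_tool(s); d=T[:3,:3].T@(np.array(p)-T[:3,3]); a=None
    if yaw is not None:
        Rt=R.from_euler('xyz',[np.pi,0,yaw]).as_matrix(); a=np.degrees(R.from_matrix(T[:3,:3].T@Rt).as_rotvec()).round(2)
    return d.round(4),a
def cloud(K,M,d):
    v,u=np.mgrid[:d.shape[0],:d.shape[1]]; P=np.stack([(u-K[0,2])/K[0,0]*d,(v-K[1,2])/K[1,1]*d,d],-1)
    return P@M[:3,:3].T+M[:3,3]
E
python3 - <<'E'
from h import *
K,M,im,d=shot('side')
P=cloud(K,M,d)
for u,v in [(168,157),(255,255),(292,233),(306,280)]: print(u,v,P[v,u].round(3))
ok=d>0; Q=P[ok]
for y in np.arange(0.6,-0.65,-0.1):
    print('%.1f'%y,[('%.2f'%Q[m][:,2].max() if (m:=(abs(Q[:,0]-x)<.05)&(abs(Q[:,1]-y)<.05)).sum()>5 else '--') for x in np.arange(.3,1.01,.1)])
print(np.array(get_calibration('wrist')['T_tool_cam']).round(3).tolist(), get_calibration('wrist')['camera_matrix'])
c=im[120:310,140:340]; cv2.imwrite('pics/sidecrop.png',cv2.resize(c,(800,760))[:, :][80:680] if 0 else cv2.resize(im[140:300,150:340],(713,600),interpolation=cv2.INTER_CUBIC))
print(plan([0.5,0.08,0.33],np.pi+0.1))
E
```

```text
168 157 [0.436 0.384 0.017]
255 255 [ 0.416 -0.212  0.031]
292 233 [ 0.589 -0.215  0.005]
306 280 [ 0.487 -0.393  0.033]
0.6 ['0.01', '0.02', '0.05', '0.03', '0.03', '0.45', '0.34', '0.34']
0.5 ['0.01', '0.01', '0.01', '0.03', '0.44', '0.44', '0.35', '0.34']
0.4 ['0.01', '0.05', '0.04', '0.05', '0.44', '0.44', '0.35', '0.34']
0.3 ['0.01', '0.01', '0.07', '0.07', '0.44', '0.44', '0.33', '0.08']
0.2 ['0.01', '0.07', '0.07', '0.07', '0.44', '0.01', '0.08', '0.08']
0.1 ['0.01', '0.10', '0.07', '0.07', '0.44', '0.23', '0.24', '--']
0.0 ['0.01', '0.10', '0.07', '0.11', '0.07', '0.28', '0.28', '0.01']
-0.1 ['0.01', '0.07', '0.07', '0.11', '0.07', '0.35', '0.35', '0.01']
-0.2 ['0.01', '0.05', '0.05', '0.05', '0.23', '0.36', '0.35', '0.01']
-0.3 ['0.01', '0.01', '0.03', '0.03', '0.23', '0.10', '0.01', '0.01']
-0.4 ['0.01', '0.05', '0.05', '0.01', '0.23', '0.25', '0.25', '0.23']
-0.5 ['0.01', '0.02', '0.03', '0.02', '0.23', '0.25', '0.25', '0.23']
-0.6 ['0.01', '0.02', '0.03', '0.03', '0.23', '0.23', '0.25', '0.23']
[[-0.001, -0.961, -0.277, 0.071], [1.0, -0.0, -0.001, 0.0], [0.001, -0.277, 0.961, -0.142], [0.0, 0.0, 0.0, 1.0]] [[301.2777942    0.         254.72574341]
 [  0.         301.2777942  195.23534002]
 [  0.           0.           1.        ]]
(array([-0.4671, -0.3795, -0.0987]), array([ -0.  ,   0.  , -19.35]))
```

View pics/sidecrop.png

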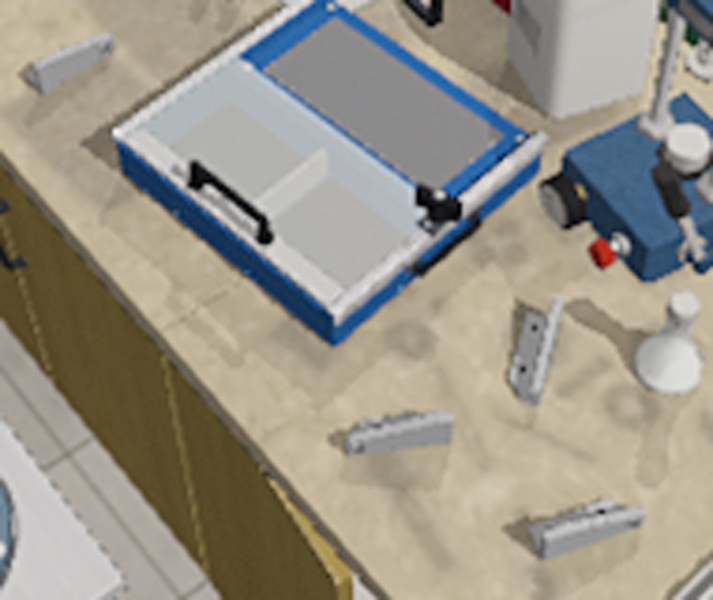

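Request:
apply_moves(commands=[[0,0,0,-0.031,-0.0253,-0.0066,-1],[0,0,0,-0.031,-0.0253,-0.0066,-1],[0,0,0,-0.031,-0.0253,-0.0066,-1],[0,0,0,-0.031,-0.0253,-0.0066,-1],[0,0,0,-0.031,-0.0253,-0.0066,-1],[0,0,0,-0.031,-0.0253,-0.0066,-1],[0,0,0,-0.031,-0.0253,-0.0066,-1],[0,0,0,-0.031,-0.0253,-0.0066,-1],[0,0,0,-0.031,-0.0253,-0.0066,-1],[0,0,0,-0.031,-0.0253,-0.0066,-1],[0,0,0,-0.031,-0.0253,-0.0066,-1],[0,0,0,-0.031,-0.0253,-0.0066,-1],[0,0,0,-0.031,-0.0253,-0.0066,-1],[0,0,0,-0.031,-0.0253,-0.0066,-1],[0,0,0,-0.031,-0.0253,-0.0066,-1],[0,0,-6.45,0,0,0,-1],[0,0,-6.45,0,0,0,-1],[0,0,-6.45,0,0,0,-1],[0,0,0,0,0,0,-1]])

```text
clock: 2.83
tool_pos: [0.4981, 0.08, 0.3302]
orientation: [3.142, -0.0, -3.039]
contact_force: [-0.3, 0.3, -0.3]
grip_width: 1.002
```

```bash
cat >> h.py <<'E'
def look(ts,png=None,n=4):
    K,M,im,d=shot('wrist',png)
    for t in ts: print(t,[(c,p.tolist()) for c,p in marks(t,'wrist',M,n)])
    return K,M,im,d
E
python3 - <<'E'
from h import *
s=sense(); print(s['clock'],s['tool_pos'],s['orientation'],s['q'])
K,M,im,d=look(['case','left_bin','right_bin','cover_handle','clamp_grip'],'w1.png')
P=cloud(K,M,d)
np.save('w1.npy',P)
# wing: points at z .095-.106 near clamp
m=(d>0)&(P[...,2]>.093)&(P[...,2]<.112)&(np.hypot(P[...,0]-.593,P[...,1]+.06)<.045)
Q=P[m][:,:2]; c=Q.mean(0); w,V=np.linalg.eigh(np.cov((Q-c).T)); print('wing',len(Q),c,np.degrees(np.arctan2(V[1,1],V[0,1])),np.sqrt(w)*3.46, P[m][:,2].max())
m=(d>0)&(P[...,2]>.088)&(P[...,2]<.112)&(np.hypot(P[...,0]-.437,P[...,1]-.078)<.07)
Q=P[m][:,:2]; c=Q.mean(0); w,V=np.linalg.eigh(np.cov((Q-c).T)); print('handle',len(Q),c,np.degrees(np.arctan2(V[1,1],V[0,1])),np.sqrt(w)*3.46,P[m][:,2].max())
E
```

```text
2.8333 [0.49809375 0.08001228 0.33022868] [ 3.14156549e+00 -1.60693396e-04 -3.03868312e+00] [-7.64064323e-02 -4.77249053e-02  1.65062868e+00 -1.92955126e-06
  1.53885184e+00 -1.75011223e+00]
case [(0.84, [0.5726, 0.0891, 0.0005]), (0.68, [0.4205, -0.2104, 0.0243])]
left_bin []
right_bin []
cover_handle [(0.95, [0.4376, 0.0741, 0.0887])]
clamp_grip [(0.86, [0.5918, -0.066, 0.0962])]
wing 417 [ 0.58824844 -0.06390851] 113.58913052009865 [0.01471171 0.04867401] 0.10565077676162438
handle 903 [0.43727989 0.07405534] 96.95441417390772 [0.01176429 0.10813204] 0.09949391783073008
```

View pics/w1.png

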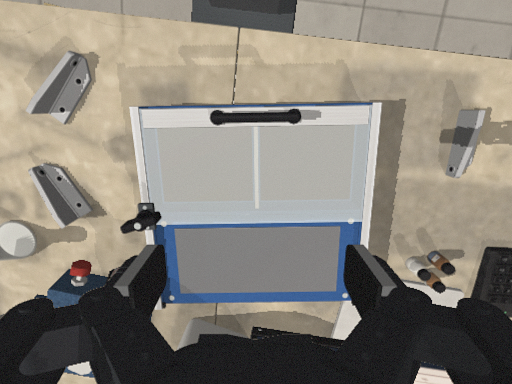

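The wrist view shows the case at the centre, with the handle at (256,116), the wing knob at (141,219), brackets at (61,87), (60,193) and (465,142), and the flask at (17,238). By the measurement, the wing sits at about 113° in the world frame, which is tight. I'm going to the knob first.

Request:
apply_moves(commands=[[0,0,0,-0.0129,-0.0256,0.0217,-1],[0,0,0,-0.0129,-0.0256,0.0217,-1],[0,0,0,-0.0129,-0.0256,0.0217,-1],[0,0,0,-0.0129,-0.0256,0.0217,-1],[0,0,0,-0.0129,-0.0256,0.0217,-1],[0,0,0,-0.0129,-0.0256,0.0217,-1],[0,0,6.67,0,0,0,-1],[0,0,6.67,0,0,0,-1],[0,0,6.67,0,0,0,-1],[0,0,6.67,0,0,0,-1],[0,0,6.67,0,0,0,-1],[0,0,6.67,0,0,0,-1],[0,0,6.67,0,0,0,-1],[0,0,6.67,0,0,0,-1],[0,0,6.67,0,0,0,-1],[0,0,6.67,0,0,0,-1],[0,0,6.67,0,0,0,-1],[0,0,0,0,0,0,-1]])

```text
clock: 4.63
tool_pos: [0.5903, -0.0644, 0.2001]
orientation: [-3.142, 0.0, 1.956]
contact_force: [0.3, -1.1, 0.9]
grip_width: 1.0
```

```bash
cat >> h.py <<'E'
def blob(P,d,c,r,z0,z1):
    m=(d>0)&(P[...,2]>z0)&(P[...,2]<z1)&(np.hypot(P[...,0]-c[0],P[...,1]-c[1])<r)
    Q=P[m][:,:2].astype(np.float32); (cx,cy),wh,a=cv2.minAreaRect(Q); b=cv2.boxPoints(((cx,cy),wh,a)); e=b[1]-b[0]; f=b[2]-b[1]; l=e if np.hypot(*e)>np.hypot(*f) else f
    return len(Q),(round(cx,4),round(cy,4)),np.round(wh,4),round(float(np.degrees(np.arctan2(l[1],l[0]))%180),1)
E
python3 - <<'E'
from h import *
K,M,im,d=look(['clamp_grip'])
P=cloud(K,M,d)
print(blob(P,d,(.591,-.065),.045,.097,.11)); print(plan([.591,-.065,.077],np.radians(112.5)))
E
```

```text
clamp_grip [(0.79, [0.5902, -0.0658, 0.095]), (0.59, [0.4954, -0.3975, 0.0209])]
(913, (0.5897, -0.065), array([0.0185, 0.0492]), 112.8)
(array([-0.0008,  0.0004,  0.1231]), array([-0.  ,  0.  ,  0.05]))
```

Request:
apply_moves(commands=[[0,0,0,0,0,0.0246,-1],[0,0,0,0,0,0.0246,-1],[0,0,0,0,0,0.0246,-1],[0,0,0,0,0,0.0246,-1],[0,0,0,0,0,0.0246,-1],[0,0,0,0,0,0,1],[0,0,0,0,0,0,1],[0,0,0,0,0,0,1],[0,0,0,0,0,0,1],[0,0,0,0,0,0,1],[0,0,0,0,0,0,1],[0,0,0,0,0,0,1],[0,0,0,0,0,0,1],[0,0,0,0,0,0,1],[0,0,0,0,0,0,1]])

```text
clock: 5.98
tool_pos: [0.5915, -0.0654, 0.08]
orientation: [3.14, 0.003, 1.961]
contact_force: [-3.5, -0.8, 10.2]
grip_width: 0.126
```

Request:
apply_moves(commands=[[0,0,0,0,0,-0.003,1],[0,0,-6.6,0,0,0,1],[0,0,-6.6,0,0,0,1],[0,0,-6.6,0,0,0,1],[0,0,-6.6,0,0,0,1],[0,0,-6.6,0,0,0,1],[0,0,-6.6,0,0,0,1],[0,0,-6.6,0,0,0,1],[0,0,-6.6,0,0,0,1],[0,0,-6.6,0,0,0,1],[0,0,-6.6,0,0,0,1],[0,0,-6.6,0,0,0,1],[0,0,0,0,0,0,1],[0,0,0,0,0,0,1]])

```text
clock: 7.15
tool_pos: [0.5913, -0.0652, 0.0802]
orientation: [-3.14, 0.003, -3.054]
contact_force: [5.8, -2.2, -9.2]
grip_width: 0.123
```

```bash
python3 - <<'E'
from h import *
s=sense(); print(s['wrist_torque'],s['grip_width'])
K,M,im,d=look(['clamp_grip'])
E
```

```text
[-0.24745473 -0.91883562  0.11585567] 0.1232244149305474
clamp_grip [(0.7, [0.5916, -0.066, 0.0945])]
```

Request:
apply_moves(commands=[[0,0,-2,0,0,0.001,1],[0,0,0,0,0,0,1],[0,0,0,0,0,0,-1],[0,0,0,0,0,0,-1],[0,0,0,0,0,0,-1],[0,0,0,0,0,0,-1],[0,0,0,0,0,0,-1],[0,0,0,0,0,0,-1],[0,0,0,0,0,0,-1],[0,0,0,0,0,-0.03,-1],[0,0,0,0,0,-0.03,-1],[0,0,0,0,0,-0.03,-1],[0,0,0,0,0,-0.03,-1],[0,0,0,0,0,0,-1]])

```text
clock: 8.42
tool_pos: [0.594, -0.0656, 0.2065]
orientation: [-3.137, 0.01, -3.02]
contact_force: [1.2, -0.5, 0.8]
grip_width: 0.996
```

```bash
python3 - <<'E'
from h import *
K,M,im,d=look(['clamp_grip','cover_handle'])
P=cloud(K,M,d)
print(blob(P,d,(.591,-.065),.045,.097,.11)); print(blob(P,d,(.437,.074),.075,.088,.11)); print(plan([.437,.0745,.2],np.pi+.12+np.pi/2))
print(sense()['q'])
E
```

```text
clamp_grip [(0.75, [0.589, -0.0654, 0.0945]), (0.44, [0.4389, 0.0761, 0.091])]
cover_handle [(0.66, [0.439, 0.0755, 0.0922])]
(906, (0.59, -0.0652), array([0.0497, 0.0189]), 7.6)
(2178, (0.4393, 0.0639), array([0.0114, 0.0915]), 96.8)
(array([ 0.1352,  0.1566, -0.0011]), array([-1.000e-02,  0.000e+00, -8.992e+01]))
[-3.08701104e-01  2.51203863e-01  1.59035238e+00 -6.36342181e-08
  1.29992396e+00 -2.00092770e+00]
```

Request:
apply_moves(commands=[[0,0,0,0.0195,0.0227,0,-1],[0,0,0,0.0195,0.0227,0,-1],[0,0,0,0.0195,0.0227,0,-1],[0,0,0,0.0195,0.0227,0,-1],[0,0,0,0.0195,0.0227,0,-1],[0,0,0,0.0195,0.0227,0,-1],[0,0,0,0.0195,0.0227,0,-1],[0,0,6.93,0,0,0,-1],[0,0,6.93,0,0,0,-1],[0,0,6.93,0,0,0,-1],[0,0,6.93,0,0,0,-1],[0,0,6.93,0,0,0,-1],[0,0,6.93,0,0,0,-1],[0,0,6.93,0,0,0,-1],[0,0,6.93,0,0,0,-1],[0,0,6.93,0,0,0,-1],[0,0,6.93,0,0,0,-1],[0,0,6.93,0,0,0,-1],[0,0,6.93,0,0,0,-1],[0,0,6.93,0,0,0,-1]])

```text
clock: 10.23
tool_pos: [0.4342, 0.0767, 0.1971]
orientation: [-3.138, -0.001, 1.685]
contact_force: [-1.1, -0.6, 0.4]
grip_width: 0.996
```

```bash
python3 - <<'E'
from h import *
s=sense(); print(s['tool_pos'],s['orientation'],s['q'])
print(plan([.439,.0755,.074],np.radians(96.9)))
E
```

```text
[0.43418868 0.07667262 0.1970731 ] [-3.13772623e+00 -7.96991477e-04  1.68456894e+00] [-9.56576724e-02 -9.15955686e-02  1.96253357e+00 -2.53722595e-05
  1.27460229e+00 -2.09424368e-01]
(array([-0.0018,  0.0051,  0.1231]), array([-0.22, -0.05, -0.38]))
```

Request:
apply_moves(commands=[[0,0,0,-0.0004,0.001,0.0246,-1],[0,0,0,-0.0004,0.001,0.0246,-1],[0,0,0,-0.0004,0.001,0.0246,-1],[0,0,0,-0.0004,0.001,0.0246,-1],[0,0,0,-0.0004,0.001,0.0236,-1],[0,0,0,0,0,0,1],[0,0,0,0,0,0,1],[0,0,0,0,0,0,1],[0,0,0,0,0,0,1],[0,0,0,0,0,0,1],[0,0,0,0,0,0,1],[0,0,0,0,0,0,1],[0,0,0,0,0,0,1],[0,0,0,0,0,0,1]])

```text
clock: 11.4
tool_pos: [0.4417, 0.0752, 0.0783]
orientation: [3.139, 0.0, 1.691]
contact_force: [-1.6, 0.5, 6.2]
grip_width: 0.116
```

Request:
apply_moves(commands=[[0,0,0,0,0.0139,0,1],[0,0,0,0,0.0139,0,1],[0,0,0,0,0.0139,0,1],[0,0,0,0,0.0139,0,1],[0,0,0,0,0.0139,0,1],[0,0,0,0,0.0139,0,1],[0,0,0,0,0.0139,0,1],[0,0,0,0,0.0139,0,1],[0,0,0,0,0.0139,0,1],[0,0,0,0,0.0139,0,1],[0,0,0,0,0.002,0,1],[0,0,0,0,0,0,1],[0,0,0,0,0,0,1]])

```text
clock: 12.48
tool_pos: [0.5772, 0.0917, 0.078]
orientation: [-3.133, 0.0, 1.692]
contact_force: [-18.4, -3.0, 19.9]
grip_width: 0.115
```

Request:
apply_moves(commands=[[0,0,0,0,0,0,-1],[0,0,0,0,0,0,-1],[0,0,0,0,0,0,-1],[0,0,0,0,0,0,-1],[0,0,0,0,0,0,-1],[0,0,0,0,0,0,-1],[0,0,0,0,0,0,-1],[0,0,0,0,0,-0.03,-1],[0,0,0,0,0,-0.03,-1],[0,0,0,0,0,-0.03,-1],[0,0,0,0,0,-0.03,-1],[0,0,0,0,0,-0.02,-1],[0,0,0,0,0,0,-1],[0,0,0,0,0,0,-1]])

```text
clock: 13.65
tool_pos: [0.5817, 0.092, 0.2186]
orientation: [3.138, 0.001, 1.691]
contact_force: [-0.4, 1.1, 1.1]
grip_width: 0.999
```

```bash
python3 - <<'E'
from h import *
K,M,im,d=look(['clamp_grip','cover_handle','left_bin','right_bin'])
P=cloud(K,M,d)
print(blob(P,d,(.578,.092),.075,.088,.11))
print(plan([.42,-.2,.25]),sense()['tool_pos'])
K,M,im,d=shot('side')
for t in ['bracket_1_web','bracket_1_foot','bracket_1_nose','left_bin','right_bin','cover_handle']: print(t,marks(t,'side',M,6))
E
```

```text
clamp_grip [(0.94, [0.5925, -0.0651, 0.0933])]
cover_handle []
left_bin [(0.95, [0.4927, 0.1622, 0.0055]), (0.4, [0.579, 0.092, 0.0901])]
right_bin [(0.79, [0.5083, 0.0035, 0.006])]
(1476, (0.5755, 0.0918), array([0.0114, 0.1107]), 96.8)
(array([-0.2709, -0.1937, -0.0342]), None) [0.57981424 0.09206214 0.21533328]
bracket_1_web [(0.82, array([ 0.5008, -0.3949,  0.0229]))]
bracket_1_foot [(0.82, array([ 0.5064, -0.3688,  0.0031]))]
bracket_1_nose [(0.71, array([0.578 , 0.0925, 0.0968])), (0.61, array([ 0.5433, -0.4098,  0.0224]))]
left_bin [(0.7, array([0.4896, 0.1604, 0.0041])), (0.15, array([ 0.4326, -0.1914,  0.004 ]))]
right_bin [(0.93, array([0.5046, 0.0023, 0.0062])), (0.52, array([ 0.5729, -0.2116,  0.0045]))]
cover_handle [(0.56, array([0.5777, 0.0913, 0.0943]))]
```

Request:
apply_moves(commands=[[0,0,0,-0.0278,-0.0134,-0.0065,-1],[0,0,0,-0.0278,-0.0134,-0.0065,-1],[0,0,0,-0.0278,-0.0134,-0.0065,-1],[0,0,0,-0.0278,-0.0134,-0.0065,-1],[0,0,0,-0.0278,-0.0134,-0.0065,-1],[0,0,0,-0.0278,-0.0134,-0.0065,-1],[0,0,0,-0.0278,-0.0134,-0.0065,-1],[0,0,0,-0.0278,-0.0134,-0.0065,-1],[0,0,0,-0.0278,-0.0134,-0.0065,-1],[0,0,0,-0.0278,-0.0134,-0.0065,-1],[0,0,0,0,0,0,-1],[0,0,0,0,0,0,-1]])

```text
clock: 15.25
tool_pos: [0.4807, -0.2014, 0.2825]
orientation: [3.141, 0.0, 1.687]
contact_force: [-0.1, -0.4, -0.1]
grip_width: 1.004
```

```bash
python3 - <<'E'
from h import *
K,M,im,d=look(['bracket_1_web','bracket_1_foot','bracket_1_nose'],'w2.png',6)
P=cloud(K,M,d)
for c in [(.416,-.2),(.58,-.21),(.5,-.395)]:
    print(blob(P,d,c,.065,.015,.06))
    m=(d>0)&(P[...,2]>.027)&(P[...,2]<.06)&(np.hypot(P[...,0]-c[0],P[...,1]-c[1])<.07); print(' high',P[m].mean(0).round(3),blob(P,d,c,.065,.027,.06))
    m=(d>0)&(P[...,2]>.004)&(P[...,2]<.013)&(np.hypot(P[...,0]-c[0],P[...,1]-c[1])<.07); print(' low',P[m].mean(0).round(3),m.sum())
E
```

```text
bracket_1_web [(0.83, [0.4955, -0.3959, 0.0221])]
bracket_1_foot [(0.66, [0.4987, -0.3722, 0.0077])]
bracket_1_nose [(0.45, [0.4241, -0.2103, 0.0225]), (0.31, [0.6775, -0.3053, -0.0016])]
(769, (0.4219, -0.2103), array([0.011 , 0.0995]), 148.1)
 high [ 0.428 -0.214  0.036] (564, (0.4232, -0.2121), array([0.0097, 0.0952]), 148.5)
 low [ 0.432 -0.199  0.007] 1261
(868, (0.5891, -0.2283), array([0.0998, 0.0114]), 35.1)
 high [ 0.597 -0.222  0.036] (604, (0.5929, -0.2266), array([0.0917, 0.0099]), 35.4)
 low [ 0.584 -0.214  0.007] 1245
(812, (0.4943, -0.3931), array([0.0114, 0.1001]), 162.5)
 high [ 0.483 -0.388  0.036] (515, (0.4905, -0.3923), array([0.0107, 0.0924]), 162.5)
 low [ 0.495 -0.378  0.007] 1008
```

View pics/w2.png

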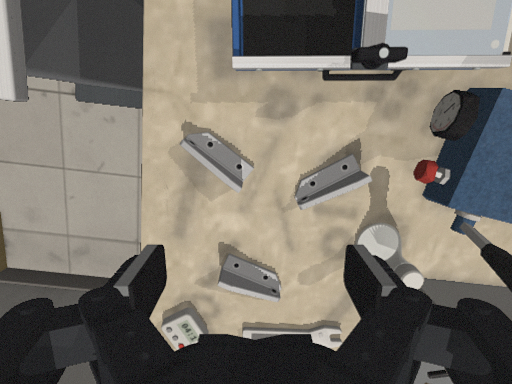

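The wrist view (right = +x, up = +y) shows three brackets. The first is at (215,160) with its nose up-left and its foot on the nose's right, so it is right-hand. The second is at (333,180) with its nose lower-left, also right-hand. The third is at (250,280) with its nose right and its foot on the left, so it is left-hand. I'm taking the first.

Request:
apply_moves(commands=[[0,0,0,-0.0003,-0.0099,0.0271,-1],[0,0,0,-0.0003,-0.0099,0.0271,-1],[0,0,0,-0.0003,-0.0099,0.0271,-1],[0,0,0,-0.0003,-0.0099,0.0271,-1],[0,0,0,-0.0003,-0.0099,0.0271,-1],[0,0,0,-0.0003,-0.0099,0.0271,-1],[0,0,-6.41,0,0,0,-1],[0,0,-6.41,0,0,0,-1],[0,0,-6.41,0,0,0,-1],[0,0,-6.41,0,0,0,-1],[0,0,-6.41,0,0,0,-1],[0,0,-6.41,0,0,0,-1],[0,0,-6.41,0,0,0,-1],[0,0,-6.41,0,0,0,-1],[0,0,0,0,0,0,-1],[0,0,0,0,0,0,-1]])

```text
clock: 16.78
tool_pos: [0.4225, -0.208, 0.1194]
orientation: [3.141, -0.0, 2.584]
contact_force: [-0.3, 0.2, -0.3]
grip_width: 0.996
```

```bash
cat >> h.py <<'E'
def brk(P,d,c,r=.065,off=0):
    "web pose of the bracket near c: centre, nose heading deg, hand"
    n,ce,wh,a=blob(P,d,c,r,.015+off,.06+off)
    m=lambda z0,z1:P[(d>0)&(P[...,2]>z0+off)&(P[...,2]<z1+off)&(np.hypot(P[...,0]-ce[0],P[...,1]-ce[1])<.07)]
    u=np.array([np.cos(np.radians(a)),np.sin(np.radians(a))]); Q=m(.015,.06); t=(Q[:,:2]-ce)@u
    za,zb=[np.percentile(Q[s][:,2],90) for s in (t<-.03,t>.03)] # heights at both ends
    if zb>za: u=-u
    f=m(.004,.013)[:,:2].mean(0)-ce; side=u[0]*f[1]-u[1]*f[0]
    return dict(n=n,c=ce,wh=wh,nose=round(float(np.degrees(np.arctan2(u[1],u[0]))),1),ends=(round(za,3),round(zb,3)),hand='left' if side>0 else 'right',side=round(float(side),4))
E
python3 - <<'E'
from h import *
K,M,im,d=shot('wrist'); P=cloud(K,M,d); print(brk(P,d,(.422,-.21)))
print(plan([.422,-.2105,.011],np.radians(148.1)),sense()['tool_pos'])
E
```

```text
{'n': 1538, 'c': (0.4217, -0.211), 'wh': array([0.0122, 0.1003]), 'nose': 148.1, 'ends': (np.float64(0.044), np.float64(0.029)), 'hand': 'right', 'side': -0.0167}
(array([-0.0009, -0.0022,  0.1084]), array([ 0.01, -0.02, -0.08])) [ 0.42240399 -0.20812096  0.11936112]
```

Request:
apply_moves(commands=[[0,0,0,-0.0002,-0.0005,0.0217,-1],[0,0,0,-0.0002,-0.0005,0.0217,-1],[0,0,0,-0.0002,-0.0005,0.0217,-1],[0,0,0,-0.0002,-0.0005,0.0217,-1],[0,0,0,-0.0002,-0.0005,0.0217,-1],[0,0,0,0,0,0,1],[0,0,0,0,0,0,1],[0,0,0,0,0,0,1],[0,0,0,0,0,0,1],[0,0,0,0,0,0,1],[0,0,0,0,0,0,1],[0,0,0,0,0,0,1],[0,0,0,0,0,0,1],[0,0,0,0,0,0,1],[0,0,0,0,0,0,1]])

```text
clock: 18.08
tool_pos: [0.4224, -0.212, 0.012]
orientation: [-3.141, 0.002, 2.585]
contact_force: [-1.2, 0.8, 7.6]
grip_width: 0.093
```

Request:
apply_moves(commands=[[0,0,0,0,0,-0.024,1],[0,0,0,0,0,-0.024,1],[0,0,0,0,0,-0.024,1],[0,0,0,0,0,-0.024,1],[0,0,0,0,0,-0.024,1],[0,0,0,0.0033,0.0237,0,1],[0,0,0,0.0033,0.0237,0,1],[0,0,0,0.0033,0.0237,0,1],[0,0,0,0.0033,0.0237,0,1],[0,0,0,0.0033,0.0237,0,1],[0,0,0,0.0033,0.0237,0,1],[0,0,0,0.0033,0.0237,0,1],[0,0,0,0.0033,0.0237,0,1],[0,0,-6.47,0,0,0,1],[0,0,-6.47,0,0,0,1],[0,0,-6.47,0,0,0,1],[0,0,-6.47,0,0,0,1],[0,0,-6.47,0,0,0,1],[0,0,-6.47,0,0,0,1],[0,0,0,0,0,0,1]])

```text
clock: 19.75
tool_pos: [0.499, -0.0365, 0.1308]
orientation: [3.141, -0.0, -3.016]
contact_force: [0.2, 0.4, -1.5]
grip_width: 0.091
```

```bash
python3 - <<'E'
from h import *
K,M,im,d=shot('wrist','w3.png'); P=cloud(K,M,d)
s=sense();print(plan([.5004,-.0374,.0175],np.radians(186.9)),s['tool_pos'],s['q'])
for z0,z1 in [(.12,.17)]: print(blob(P,d,s['tool_pos'][:2],.07,z0,z1))
E
```

```text
(array([-0.0013, -0.0011,  0.1134]), array([ 0.01, -0.02, -0.06])) [ 0.49905559 -0.03647984  0.1308587 ] [-3.10580420e-01  1.33641314e-01  1.88049606e+00 -6.06013537e-05
  1.12790605e+00 -2.00079338e+00]
(9902, (0.4963, -0.0304), array([0.0992, 0.047 ]), 7.1)
```

View pics/w3.png

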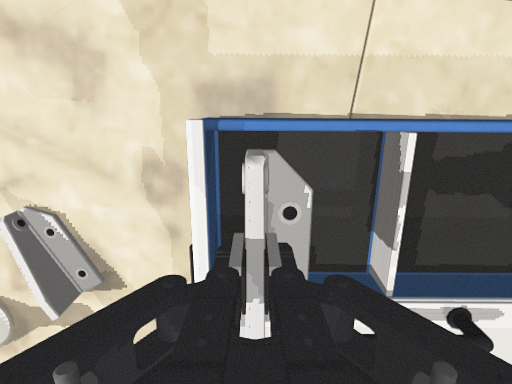

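The wrist view shows the bracket held upright over the right bin: web at x≈255 px, foot to the right, clear of the walls at 205 and 380 px. I'm lowering it now.

Request:
apply_moves(commands=[[0,0,0,-0.0002,-0.0002,0.0226,1],[0,0,0,-0.0002,-0.0002,0.0226,1],[0,0,0,-0.0002,-0.0002,0.0226,1],[0,0,0,-0.0002,-0.0002,0.0226,1],[0,0,0,-0.0002,-0.0002,0.0216,1],[0,0,0,0,0,0,1],[0,0,0,0,0,0,0.4],[0,0,0,0,0,0,0.4],[0,0,0,0,0,0,0.4],[0,0,0,0,0,0,0.4],[0,0,0,0,0,0,0.4]])

```text
clock: 20.72
tool_pos: [0.4996, -0.0349, 0.0191]
orientation: [3.138, -0.001, -3.024]
contact_force: [-2.3, 12.6, 4.7]
grip_width: 0.303
```

Request:
apply_moves(commands=[[0,0,0,0,0,0,0.6],[0,0,0,0,0,-0.01,0.6],[0,0,0,0,0,-0.02,0.6],[0,0,0,0,0,-0.03,0.6],[0,0,0,0,0,-0.03,0.6],[0,0,0,0,0,-0.03,0.6],[0,0,0,0,0,-0.03,-1],[0,0,0,0,0,0,-1]])

```text
clock: 21.38
tool_pos: [0.5046, -0.039, 0.1766]
orientation: [-3.136, 0.011, -3.022]
contact_force: [1.6, -0.1, 0.1]
grip_width: 0.473
```

```bash
python3 - <<'E'
from h import *
K,M,im,d=shot('wrist'); P=cloud(K,M,d)
print('placed',brk(P,d,(.5,-.037),.06,.005)); print('C',brk(P,d,(.589,-.228)))
s=sense();print(plan([.589,-.228,.15],np.radians(215)),plan([.589,-.228,.15],np.radians(35)),s['tool_pos'],s['q'],s['contact_force'])
E
```

```text
placed {'n': 3003, 'c': (0.496, -0.058), 'wh': array([0.0628, 0.1125]), 'nose': 179.3, 'ends': (np.float64(0.063), np.float64(0.063)), 'hand': 'right', 'side': -0.035}
C {'n': 2087, 'c': (0.5892, -0.2277), 'wh': array([0.0999, 0.0129]), 'nose': -144.8, 'ends': (np.float64(0.028), np.float64(0.044)), 'hand': 'right', 'side': -0.0137}
(array([-0.0623, -0.1982,  0.0251]), array([ -0.34,   0.4 , -28.15])) (array([-0.0623, -0.1982,  0.0251]), array([  0.54,   0.46, 151.85])) [ 0.50325985 -0.03861551  0.17381189] [-3.11955937e-01  7.86055892e-02  1.84397754e+00 -3.04478046e-04
  1.20997083e+00 -2.00218595e+00] [-0.90363683 -0.1323257   0.01568351]
```

```bash
python3 - <<'E'
from h import *
P=np.load('w1.npy'); 
K,M,im,d=shot('side'); Q=cloud(K,M,d)[d>0]
for Q in (P.reshape(-1,3),Q):
    Q=Q[(Q[:,0]>.62)&(Q[:,2]>.06)&(Q[:,2]<.5)&(Q[:,1]<-.1)]; r=np.hypot(Q[:,0]-.589,Q[:,1]+.228)
    if len(Q):
        i=np.argsort(r)[::40][:8]; print(Q[i].round(3).tolist(),r[i].round(3))
E
```

```text
[[0.73, -0.217, 0.06], [0.738, -0.249, 0.116], [0.743, -0.205, 0.061], [0.742, -0.181, 0.061], [0.752, -0.201, 0.06], [0.76, -0.211, 0.061], [0.84, -0.153, 0.089], [0.848, -0.165, 0.091]] [0.141 0.15  0.155 0.16  0.165 0.172 0.262 0.266]
[[0.69, -0.239, 0.217], [0.699, -0.234, 0.222], [0.674, -0.305, 0.107], [0.672, -0.315, 0.064], [0.677, -0.319, 0.095], [0.728, -0.248, 0.174], [0.745, -0.208, 0.063], [0.753, -0.225, 0.067]] [0.102 0.11  0.115 0.121 0.126 0.141 0.157 0.164]
```

Request:
apply_moves(commands=[[0,0,0,-0.0078,-0.0248,0.0031,0],[0,0,0,-0.0078,-0.0248,0.0031,0],[0,0,0,-0.0078,-0.0248,0.0031,0],[0,0,0,-0.0078,-0.0248,0.0031,0],[0,0,0,-0.0078,-0.0248,0.0031,0],[0,0,0,-0.0078,-0.0248,0.0031,0],[0,0,0,-0.0078,-0.0248,0.0031,0],[0,0,0,-0.0078,-0.0248,0.0031,0],[0,0,-7.04,0,0,0,0],[0,0,-7.04,0,0,0,0],[0,0,-7.04,0,0,0,0],[0,0,-7.04,0,0,0,0],[0,0,0,0,0,0,0],[0,0,0,0,0,0,0]])

```text
clock: 22.65
tool_pos: [0.5856, -0.2265, 0.1428]
orientation: [3.139, -0.001, -2.533]
contact_force: [0.1, 0.7, -0.2]
grip_width: 0.501
```

```bash
python3 - <<'E'
from h import *
K,M,im,d=shot('wrist'); P=cloud(K,M,d)
print('C',brk(P,d,(.589,-.228)))
s=sense();print(plan([.589,-.228,.011],np.radians(215.2)),s['tool_pos'],s['q'],s['contact_force'])
E
```

```text
C {'n': 1241, 'c': (0.5905, -0.2287), 'wh': array([0.1004, 0.0117]), 'nose': -145.1, 'ends': (np.float64(0.029), np.float64(0.044)), 'hand': 'right', 'side': -0.0165}
(array([-0.0019, -0.0032,  0.1322]), array([ 0.1 , -0.05, -0.34])) [ 0.58582286 -0.22655438  0.14315865] [-5.57639092e-01  3.83802679e-01  1.53903104e+00 -8.21360744e-05
  1.22059453e+00 -2.73689917e+00] [0.83221122 0.63060223 0.16467155]
```

Request:
apply_moves(commands=[[0,0,0,-0.0004,-0.0007,0.022,0],[0,0,0,-0.0004,-0.0007,0.022,0],[0,0,0,-0.0004,-0.0007,0.022,0],[0,0,0,-0.0004,-0.0007,0.022,0],[0,0,0,-0.0004,-0.0006,0.022,0],[0,0,0,-0.0003,-0.0006,0.021,0],[0,0,0,0,0,0,1],[0,0,0,0,0,0,1],[0,0,0,0,0,0,1],[0,0,0,0,0,0,1],[0,0,0,0,0,0,1],[0,0,0,0,0,0,1],[0,0,0,0,0,0,1],[0,0,0,0,0,0,1]])

```text
clock: 23.87
tool_pos: [0.5911, -0.229, 0.0141]
orientation: [-3.14, 0.0, -2.529]
contact_force: [-0.6, -0.3, 2.2]
grip_width: 0.09
```

Request:
apply_moves(commands=[[0,0,0,0,0,-0.0225,1],[0,0,0,0,0,-0.0225,1],[0,0,0,0,0,-0.0225,1],[0,0,0,0,0,-0.0225,1],[0,0,0,0,0,-0.0225,1],[0,0,0,0,0,-0.0225,1],[0,0,0,-0.0061,0.0271,0,1],[0,0,0,-0.0061,0.0271,0,1],[0,0,0,-0.0061,0.0271,0,1],[0,0,0,-0.0061,0.0271,0,1],[0,0,0,-0.0061,0.0271,0,1],[0,0,0,-0.0061,0.0271,0,1],[0,0,0,-0.0061,0.0271,0,1],[0,0,0,-0.0061,0.0271,0,1],[0,0,0,-0.0061,0.0271,0,1],[0,0,7.05,0,0,0,1],[0,0,7.05,0,0,0,1],[0,0,7.05,0,0,0,1],[0,0,7.05,0,0,0,1],[0,0,0,0,0,0,1]])

```text
clock: 25.53
tool_pos: [0.4951, 0.0025, 0.1483]
orientation: [-3.142, 0.0, -3.025]
contact_force: [-0.0, -0.1, -1.5]
grip_width: 0.089
```

```bash
python3 - <<'E'
from h import *
K,M,im,d=shot('wrist','w4.png'); P=cloud(K,M,d)
s=sense();print(plan([.4956,.0023,.0195],np.radians(186.9)),s['tool_pos'],s['grip_width'])
E
```

```text
(array([-0.0005, -0.0002,  0.1288]), array([-0.  ,  0.  ,  0.16])) [0.49510311 0.0024237  0.14828088] 0.08423665500901324
```

View pics/w4.png

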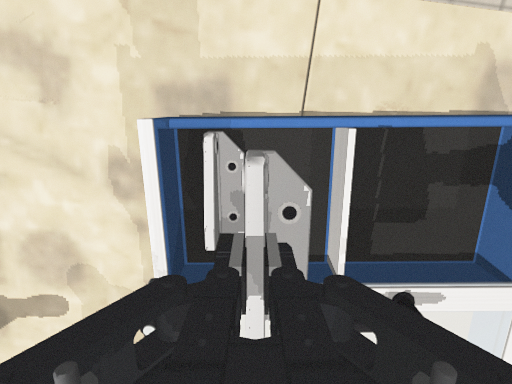

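The first bracket stands upright at (210,190), and the held one is clear of it at (255,200). I'm lowering the held one.

Request:
apply_moves(commands=[[0,0,0,0,0,0.0215,1],[0,0,0,0,0,0.0215,1],[0,0,0,0,0,0.0215,1],[0,0,0,0,0,0.0215,1],[0,0,0,0,0,0.0215,1],[0,0,0,0,0,0.021,1],[0,0,0,0,0,0,1],[0,0,0,0,0,0,0.55],[0,0,0,0,0,0,0.55],[0,0,0,0,0,0,0.55],[0,0,0,0,0,0,0.55],[0,0,0,0,0,-0.01,0.55],[0,0,0,0,0,-0.03,0.55],[0,0,0,0,0,-0.03,0.55],[0,0,0,0,0,-0.03,0.55],[0,0,0,0,0,-0.03,-1],[0,0,0,0,0,-0.02,-1],[0,0,0,0,0,0,-1]])

```text
clock: 27.08
tool_pos: [0.4985, 0.0017, 0.176]
orientation: [-3.138, 0.01, -3.02]
contact_force: [0.5, 0.8, 0.4]
grip_width: 0.639
```

```bash
python3 - <<'E'
from h import *
K,M,im,d=shot('wrist','w5.png'); P=cloud(K,M,d)
m=(d>0)&(P[...,0]>.42)&(P[...,0]<.535)&(P[...,1]>-.06)&(P[...,1]<.07)&(P[...,2]<.09)
print('max z in bin',np.percentile(P[m][:,2],[90,99,99.9]).round(3))
print(sense()['tool_pos'],plan([.494,-.394,.15],np.radians(162.5)))
K,M,im,d=shot('side'); P=cloud(K,M,d)
for c in [(.495,-.393),(.44,.39)]:
  try: print(brk(P,d,c))
  except Exception as e: print(e)
print(marks('bracket_1_web','side',M,6))
E
```

```text
max z in bin [0.049 0.053 0.054]
[0.49722531 0.00192738 0.1734479 ] (array([ 0.0513, -0.3926,  0.0241]), array([-0.06,  0.4 , 24.46]))
{'n': 148, 'c': (0.4931, -0.3927), 'wh': array([0.0132, 0.1012]), 'nose': -19.7, 'ends': (np.float64(0.031), np.float64(0.047)), 'hand': 'left', 'side': 0.0023}
{'n': 116, 'c': (0.4471, 0.3865), 'wh': array([0.105 , 0.0198]), 'nose': 7.2, 'ends': (np.float64(0.046), np.float64(0.03)), 'hand': 'left', 'side': 0.0001}
[(0.8, array([ 0.4963, -0.395 ,  0.0229])), (0.73, array([ 0.5794, -0.4895,  0.001 ]))]
```

View pics/w5.png

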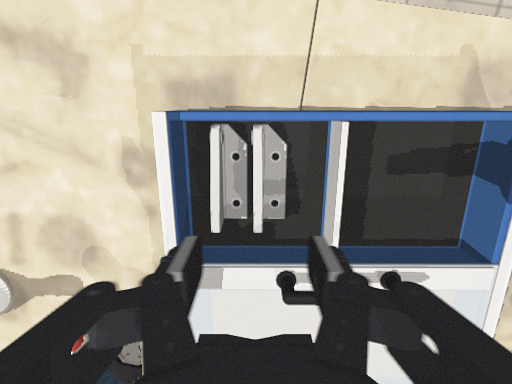

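Both brackets stand upright in the right bin, at (230,180) and (270,180). Next is the left-hand one by the timer.

Request:
apply_moves(commands=[[0,0,0,0.004,-0.0302,0.0018,0],[0,0,0,0.004,-0.0302,0.0018,0],[0,0,0,0.004,-0.0302,0.0018,0],[0,0,0,0.004,-0.0302,0.0018,0],[0,0,0,0.004,-0.0302,0.0018,0],[0,0,0,0.004,-0.0302,0.0018,0],[0,0,0,0.004,-0.0302,0.0018,0],[0,0,0,0.004,-0.0302,0.0018,0],[0,0,0,0.004,-0.0302,0.0018,0],[0,0,0,0.004,-0.0302,0.0018,0],[0,0,0,0.004,-0.0302,0.0018,0],[0,0,0,0.004,-0.0302,0.0018,0],[0,0,0,0.004,-0.0302,0.0018,0],[0,0,6.12,0,0,0,0],[0,0,6.12,0,0,0,0],[0,0,6.12,0,0,0,0],[0,0,6.12,0,0,0,0],[0,0,0,0,0,0,0],[0,0,0,0,0,0,0]])

```text
clock: 28.82
tool_pos: [0.4903, -0.393, 0.1447]
orientation: [3.14, -0.002, 2.838]
contact_force: [-1.0, 0.7, -0.7]
grip_width: 0.502
```

```bash
python3 - <<'E'
from h import *
K,M,im,d=shot('wrist'); P=cloud(K,M,d)
b=brk(P,d,(.494,-.393)); print(b)
s=sense();print(plan([*b['c'],.012],np.radians(b['nose']+180)),s['tool_pos'],s['q'],s['contact_force'])
E
```

```text
{'n': 1134, 'c': (0.4949, -0.3935), 'wh': array([0.0126, 0.1003]), 'nose': -18.9, 'ends': (np.float64(0.029), np.float64(0.044)), 'hand': 'left', 'side': 0.0164}
(array([-0.0047,  0.0008,  0.133 ]), array([ 0.07, -0.11,  1.54])) [ 0.4904207  -0.39307208  0.14504639] [-8.64194345e-01  3.82703004e-01  1.53636968e+00 -9.30434693e-06
  1.22471853e+00 -2.13200661e+00] [ 0.34843725 -0.4128513  -0.32782109]
```

Request:
apply_moves(commands=[[0,0,1,-0.0008,0.0002,0.022,0],[0,0,0,-0.0008,0.0002,0.022,0],[0,0,0,-0.0008,0.0002,0.022,0],[0,0,0,-0.0008,0.0002,0.022,0],[0,0,0,-0.0008,0,0.022,0],[0,0,0,-0.0007,0,0.023,0],[0,0,0,0,0,0,1],[0,0,0,0,0,0,1],[0,0,0,0,0,0,1],[0,0,0,0,0,0,1],[0,0,0,0,0,0,1],[0,0,0,0,0,0,1],[0,0,0,0,0,0,1],[0,0,0,0,0,0,1]])

```text
clock: 30.03
tool_pos: [0.4959, -0.3947, 0.014]
orientation: [-3.141, 0.001, 2.818]
contact_force: [-0.3, -0.2, 2.0]
grip_width: 0.088
```

Request:
apply_moves(commands=[[0,0,0,0,0,-0.0225,1],[0,0,0,0,0,-0.0225,1],[0,0,0,0,0,-0.0225,1],[0,0,0,0,0,-0.0225,1],[0,0,0,0,0,-0.0225,1],[0,0,0,0,0,-0.0225,1],[0,0,0,0.01105,0.03047,0,1],[0,0,0,0.01105,0.03047,0,1],[0,0,0,0.01105,0.03047,0,1],[0,0,0,0.01105,0.03047,0,1],[0,0,0,0.01105,0.03047,0,1],[0,0,0,0.01105,0.03047,0,1],[0,0,0,0.01105,0.03047,0,1],[0,0,0,0.01105,0.03047,0,1]])

```text
clock: 31.2
tool_pos: [0.4891, -0.1337, 0.1485]
orientation: [-3.142, 0.0, 2.818]
contact_force: [0.6, 0.4, -1.7]
grip_width: 0.085
```

Request:
apply_moves(commands=[[0,0,0,0.01105,0.03047,0,1],[0,0,0,0.01105,0.03047,0,1],[0,0,0,0.01105,0.03047,0,1],[0,0,0,0.01105,0.03047,0,1],[0,0,0,0.01105,0.03047,0,1],[0,0,0,0.01105,0.03047,0,1],[0,0,0,0.01105,0.03047,0,1],[0,0,0,0.01105,0.03047,0,1],[0,0,-6.35,0,0,0,1],[0,0,-6.35,0,0,0,1],[0,0,-6.35,0,0,0,1],[0,0,-6.35,0,0,0,1],[0,0,0,0,0,0,1],[0,0,0,0,0,0,1]])

```text
clock: 32.37
tool_pos: [0.4831, 0.1241, 0.1484]
orientation: [-3.142, 0.0, -3.025]
contact_force: [-1.1, 0.3, -1.2]
grip_width: 0.087
```

```bash
python3 - <<'E'
from h import *
K,M,im,d=shot('wrist','w6.png'); P=cloud(K,M,d)
s=sense();print(plan([.4833,.1238,.0195],np.radians(186.9)),s['tool_pos'],s['grip_width'],s['contact_force'])
print(marks('left_bin','wrist',M), blob(P,d,s['tool_pos'][:2],.07,.15,.19))
E
```

```text
(array([-1.000e-04, -2.000e-04,  1.289e-01]), array([-0.  ,  0.01, -0.26])) [0.48316608 0.12401158 0.14840968] 0.09050983903636112 [-0.12080373 -0.51434927 -1.06921671]
[] (6104, (0.4794, 0.1249), array([0.0928, 0.0434]), 26.5)
```

View pics/w6.png

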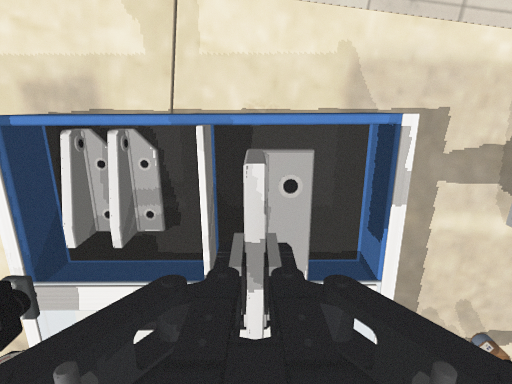

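The left-hand bracket hangs upright in the left bin opening (web at x≈255 px, divider at 207 px). I'm lowering it.

Request:
apply_moves(commands=[[0,0,0,0,0,0.0215,1],[0,0,0,0,0,0.0215,1],[0,0,0,0,0,0.0215,1],[0,0,0,0,0,0.0215,1],[0,0,0,0,0,0.0215,1],[0,0,0,0,0,0.021,1],[0,0,0,0,0,0,1],[0,0,0,0,0,0,0.55],[0,0,0,0,0,0,0.55],[0,0,0,0,0,0,0.55],[0,0,0,0,0,0,0.55],[0,0,0,0,0,-0.01,0.55],[0,0,0,0,0,-0.03,0.55],[0,0,0,0,0,-0.03,0.55],[0,0,0,0,0,-0.03,0.55],[0,0,0,0,0,-0.03,-1],[0,0,0,0,0,-0.02,-1],[0,0,0,0,0,0,-1]])

```text
clock: 33.97
tool_pos: [0.4865, 0.1242, 0.1761]
orientation: [-3.141, 0.01, -3.022]
contact_force: [0.7, 0.8, 1.1]
grip_width: 0.64
```

```bash
python3 - <<'E'
from h import *
K,M,im,d=shot('wrist','w7.png'); P=cloud(K,M,d)
print(brk(P,d,(.445,.387)))
print(marks('bracket_1_web','wrist',M),sense()['tool_pos'],plan([.445,.387,.15]))
E
```

```text
Traceback (most recent call last):
  File "h.py", line 38, in brk
    za,zb=[np.percentile(Q[s][:,2],90) for s in (t<-.03,t>.03)] # heights at both ends
           ~~~~~~~~~~~~~^^^^^^^^^^^^^^
IndexError: index -1 is out of bounds for axis 0 with size 0
```

View pics/w7.png

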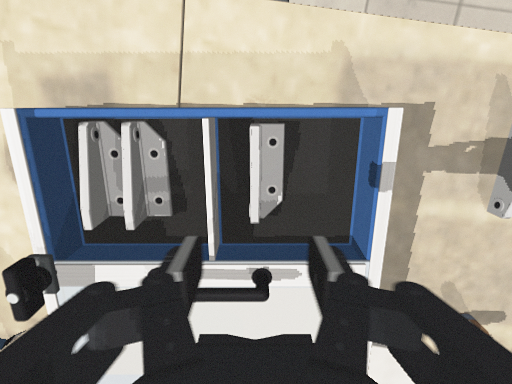

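Three brackets are placed upright, and the fourth shows at the right edge (498,190). I'm moving over it.

Request:
apply_moves(commands=[[0,0,0,0.0012,0.027,0,0],[0,0,0,0.0012,0.027,0,0],[0,0,0,0.0012,0.027,0,0],[0,0,0,0.0012,0.027,0,0],[0,0,0,0.0012,0.027,0,0],[0,0,0,0.0012,0.027,0,0],[0,0,0,0.0012,0.027,0,0],[0,0,0,0.0012,0.027,0,0],[0,0,0,0.0012,0.027,0,0],[0,0,0,0,0,0,0],[0,0,0,0,0,0,0]])

```text
clock: 34.93
tool_pos: [0.4422, 0.3646, 0.1687]
orientation: [-3.141, -0.002, -3.02]
contact_force: [-0.2, -0.2, 0.6]
grip_width: 0.497
```

```bash
python3 - <<'E'
from h import *
K,M,im,d=shot('wrist','w8.png'); P=cloud(K,M,d)
for c in [(.445,.387),(.46,.41)]:
  b=brk(P,d,c); print(b)
s=sense();print(plan([*b['c'],.012],np.radians(b['nose'])),s['tool_pos'],s['q'])
E
```

```text
{'n': 1110, 'c': (0.4457, 0.3856), 'wh': array([0.0991, 0.0123]), 'nose': 4.8, 'ends': (np.float64(0.044), np.float64(0.029)), 'hand': 'left', 'side': 0.0183}
{'n': 1018, 'c': (0.4475, 0.3857), 'wh': array([0.0957, 0.0123]), 'nose': 4.8, 'ends': (np.float64(0.044), np.float64(0.029)), 'hand': 'left', 'side': 0.0183}
(array([-0.0078,  0.0214,  0.1568]), array([ 1.5000e-01, -1.1000e-01, -1.7789e+02])) [0.44262279 0.3636963  0.1688151 ] [ 4.80978979e-01  2.40318178e-01  1.66852559e+00 -4.85069926e-04
  1.23480407e+00 -1.21034468e+00]
```

View pics/w8.png

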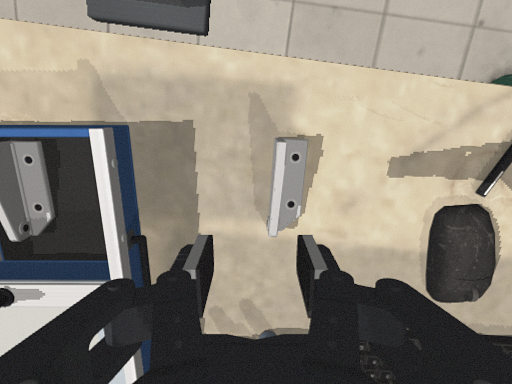

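The fourth bracket is at (287,185) with its nose down (+x) and its foot on the +y side, so it is left-hand.

Request:
apply_moves(commands=[[0,0,2.1,-0.0009,0.0031,0.0224,0],[0,0,0,-0.0009,0.0031,0.0224,0],[0,0,0,-0.0009,0.0031,0.0224,0],[0,0,0,-0.0009,0.0031,0.0224,0],[0,0,0,-0.0009,0.0031,0.0224,0],[0,0,0,-0.0009,0.0031,0.0224,0],[0,0,0,-0.0009,0.0031,0.0224,0],[0,0,0,0,0,0,1],[0,0,0,0,0,0,1],[0,0,0,0,0,0,1],[0,0,0,0,0,0,1],[0,0,0,0,0,0,1],[0,0,0,0,0,0,1],[0,0,0,0,0,0,1],[0,0,0,0,0,0,1]])

```text
clock: 36.23
tool_pos: [0.4482, 0.3864, 0.0136]
orientation: [3.141, 0.001, -3.059]
contact_force: [-0.1, -0.9, 2.3]
grip_width: 0.092
```

Request:
apply_moves(commands=[[0,0,0,0,0,-0.0225,1],[0,0,0,0,0,-0.0225,1],[0,0,0,0,0,-0.0225,1],[0,0,0,0,0,-0.0225,1],[0,0,0,0,0,-0.0225,1],[0,0,0,0,0,-0.0225,1],[0,0,0,-0.0015,-0.0272,0,1],[0,0,0,-0.0015,-0.0272,0,1],[0,0,0,-0.0015,-0.0272,0,1],[0,0,0,-0.0015,-0.0272,0,1],[0,0,0,-0.0015,-0.0272,0,1],[0,0,0,-0.0015,-0.0272,0,1],[0,0,0,-0.0015,-0.0272,0,1],[0,0,0,-0.0015,-0.0272,0,1],[0,0,-2.2,0,0,0,1],[0,0,0,0,0,0,1],[0,0,0,0,0,0,1]])

```text
clock: 37.65
tool_pos: [0.4778, 0.1703, 0.1481]
orientation: [3.141, 0.0, -3.022]
contact_force: [0.8, 0.8, -0.9]
grip_width: 0.089
```

```bash
python3 - <<'E'
from h import *
K,M,im,d=shot('wrist'); P=cloud(K,M,d)
s=sense();print(plan([.4777,.1705,.0195],np.radians(186.9)),s['tool_pos'],s['grip_width'],s['contact_force'])
# held bracket's lowest/upper heights & footprint
m=(d>0)&(P[...,2]>.125)&(P[...,2]<.185)&(abs(P[...,1]-.17)<.04)&(P[...,0]<.46); Q=P[m]; print(len(Q),Q.min(0).round(3),Q.max(0).round(3))
E
```

```text
(array([ 0.    , -0.0002,  0.1286]), array([0.01, 0.01, 0.  ])) [0.47769585 0.17069388 0.1480834 ] 0.08727515726866403 [ 0.48855712  0.78550421 -1.29486912]
5315 [0.423 0.16  0.133] [0.46  0.198 0.18 ]
```

Request:
apply_moves(commands=[[0,0,0,0,0,0.0215,1],[0,0,0,0,0,0.0215,1],[0,0,0,0,0,0.0215,1],[0,0,0,0,0,0.0215,1],[0,0,0,0,0,0.0215,1],[0,0,0,0,0,0.021,1],[0,0,0,0,0,0,1],[0,0,0,0,0,0,0.55],[0,0,0,0,0,0,0.55],[0,0,0,0,0,0,0.55],[0,0,0,0,0,0,0.55],[0,0,0,0,0,-0.01,0.55],[0,0,0,0,0,-0.03,0.55],[0,0,0,0,0,-0.03,0.55],[0,0,0,0,0,-0.03,0.55],[0,0,0,0,0,-0.03,-1],[0,0,0,0,0,-0.03,-1],[0,0,0,0,0,-0.03,-1],[0,0,0,0,0,0,-1],[0,0,0,0,0,0,-1]])

```text
clock: 39.37
tool_pos: [0.4793, 0.1705, 0.2127]
orientation: [-3.142, 0.006, -3.02]
contact_force: [-0.0, 0.6, -0.4]
grip_width: 0.917
```

```bash
python3 - <<'E'
from h import *
K,M,im,d=shot('wrist','w9.png'); P=cloud(K,M,d)
m=(d>0)&(P[...,0]>.43)&(P[...,0]<.53)&(P[...,1]>-.05)&(P[...,1]<.225)&(P[...,2]<.09)
print('max z in bins',np.percentile(P[m][:,2],[90,99,99.9]).round(3))
print(sense()['tool_pos'],plan([.578,.092,.2],np.radians(96.9)))
K,M,im,d=shot('side'); print(marks('cover_handle','side',M),marks('bracket_1_web','side',M))
E
```

```text
max z in bins [0.045 0.053 0.054]
[0.47800674 0.17037341 0.21067013] (array([-0.0898, -0.0899,  0.0109]), array([ 0.1 ,  0.1 , 90.04]))
[(0.89, array([0.5755, 0.0954, 0.0939])), (0.65, array([0.4934, 0.0284, 0.011 ]))] [(0.51, array([0.4858, 0.122 , 0.0242]))]
```

View pics/w9.png

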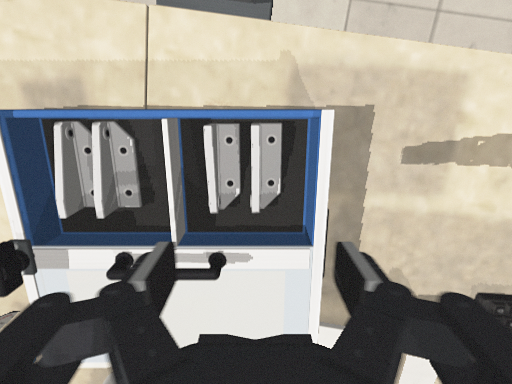

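All four brackets are upright: two in the right bin at (75,170) and (115,170), two in the left bin at (222,165) and (265,165). Now I'll close the cover.

Request:
apply_moves(commands=[[0,0,0,-0.0225,-0.0225,0.0027,-1],[0,0,0,-0.0225,-0.0225,0.0027,-1],[0,0,0,-0.0225,-0.0225,0.0027,-1],[0,0,0,-0.0225,-0.0225,0.0027,-1],[0,0,6.93,0,0,0,-1],[0,0,6.93,0,0,0,-1],[0,0,6.93,0,0,0,-1],[0,0,6.93,0,0,0,-1],[0,0,6.93,0,0,0,-1],[0,0,6.93,0,0,0,-1],[0,0,6.93,0,0,0,-1],[0,0,6.93,0,0,0,-1],[0,0,6.93,0,0,0,-1],[0,0,6.93,0,0,0,-1],[0,0,6.93,0,0,0,-1],[0,0,6.93,0,0,0,-1],[0,0,6.93,0,0,0,-1],[0,0,0,0,0,0,-1],[0,0,0,0,0,0,-1]])

```text
clock: 41.15
tool_pos: [0.5773, 0.0919, 0.1974]
orientation: [-3.139, -0.0, 1.694]
contact_force: [0.2, -0.4, -0.6]
grip_width: 0.996
```

```bash
python3 - <<'E'
from h import *
K,M,im,d=shot('wrist'); P=cloud(K,M,d); print(blob(P,d,(.578,.092),.075,.088,.11),marks('cover_handle','wrist',M))
s=sense();print(s['tool_pos'],plan([.578,.092,.076],np.radians(96.9)))
E
```

```text
(1744, (0.576, 0.0915), array([0.0117, 0.1112]), 96.8) [(0.58, array([0.5791, 0.0924, 0.0912])), (0.26, array([0.4926, 0.0271, 0.0151]))]
[0.57764082 0.09186932 0.1978803 ] (array([1.000e-04, 5.000e-04, 1.219e-01]), array([-0.08, -0.01,  0.14]))
```

Request:
apply_moves(commands=[[0,0,0,0,0,0.0244,-1],[0,0,0,0,0,0.0244,-1],[0,0,0,0,0,0.0244,-1],[0,0,0,0,0,0.0244,-1],[0,0,0,0,0,0.0244,-1],[0,0,0,0,0,0,1],[0,0,0,0,0,0,1],[0,0,0,0,0,0,1],[0,0,0,0,0,0,1],[0,0,0,0,0,0,1],[0,0,0,0,0,0,1],[0,0,0,0,0,0,1],[0,0,0,0,0,0,1],[0,0,0,0,0,0,1]])

```text
clock: 42.42
tool_pos: [0.5773, 0.0917, 0.0782]
orientation: [-3.14, 0.0, 1.691]
contact_force: [-8.0, -1.5, 9.0]
grip_width: 0.118
```

Request:
apply_moves(commands=[[0,0,0,0,-0.0139,0,1],[0,0,0,0,-0.0139,0,1],[0,0,0,0,-0.0139,0,1],[0,0,0,0,-0.0139,0,1],[0,0,0,0,-0.0139,0,1],[0,0,0,0,-0.0139,0,1],[0,0,0,0,-0.0139,0,1],[0,0,0,0,-0.0139,0,1],[0,0,0,0,-0.0139,0,1],[0,0,0,0,-0.0139,0,1],[0,0,0,0,-0.002,0,1],[0,0,0,0,0,0,1],[0,0,0,0,0,0,1]])

```text
clock: 43.5
tool_pos: [0.4393, 0.0749, 0.0782]
orientation: [3.139, 0.001, 1.69]
contact_force: [-2.5, -0.8, 7.6]
grip_width: 0.113
```

Request:
apply_moves(commands=[[0,0,0,0,-0.002,0,1],[0,0,0,0,-0.002,0,1],[0,0,0,0,0,0,1],[0,0,0,0,0,0,1]])

```text
clock: 43.83
tool_pos: [0.4383, 0.0747, 0.0783]
orientation: [3.132, 0.001, 1.69]
contact_force: [10.1, 3.5, -2.4]
grip_width: 0.112
```

Request:
apply_moves(commands=[[0,0,0,0,0.001,0,-1],[0,0,0,0,0,0,-1],[0,0,0,0,0,0,-1],[0,0,0,0,0,0,-1],[0,0,0,0,0,0,-1],[0,0,0,0,0,0,-1],[0,0,0,0,0,0,-1],[0,0,0,0,0,-0.03,-1],[0,0,0,0,0,-0.03,-1],[0,0,0,0,0,-0.03,-1],[0,0,0,0,0,-0.03,-1],[0,0,0,0,0,0,-1],[0,0,0,0,0,0,-1]])

```text
clock: 44.92
tool_pos: [0.4364, 0.0746, 0.1986]
orientation: [3.137, 0.001, 1.691]
contact_force: [0.4, -0.6, -0.8]
grip_width: 1.0
```

```bash
python3 - <<'E'
from h import *
K,M,im,d=shot('wrist'); P=cloud(K,M,d); print(blob(P,d,(.438,.075),.075,.088,.11),marks('cover_handle','wrist',M))
s=sense();print(s['tool_pos'],plan([.591,-.0652,.2],np.radians(187.2)))
E
```

```text
(1724, (0.4369, 0.0746), array([0.012 , 0.1109]), 97.3) [(0.68, array([0.4399, 0.0783, 0.0894]))]
[0.4344519  0.07471651 0.19588849] (array([-0.1576,  0.1387, -0.0043]), array([-4.000e-02, -6.000e-02, -9.035e+01]))
```

Request:
apply_moves(commands=[[0,0,0,-0.0225,0.0198,-0.0003,-1],[0,0,0,-0.0225,0.0198,-0.0003,-1],[0,0,0,-0.0225,0.0198,-0.0003,-1],[0,0,0,-0.0225,0.0198,-0.0003,-1],[0,0,0,-0.0225,0.0198,-0.0003,-1],[0,0,0,-0.0225,0.0198,-0.0003,-1],[0,0,0,-0.0225,0.0198,-0.0003,-1],[0,0,-6.93,0,0,0,-1],[0,0,-6.93,0,0,0,-1],[0,0,-6.93,0,0,0,-1],[0,0,-6.93,0,0,0,-1],[0,0,-6.93,0,0,0,-1],[0,0,-6.93,0,0,0,-1],[0,0,-6.93,0,0,0,-1],[0,0,-6.93,0,0,0,-1],[0,0,-6.93,0,0,0,-1],[0,0,-6.93,0,0,0,-1],[0,0,-6.93,0,0,0,-1],[0,0,-6.93,0,0,0,-1],[0,0,-6.93,0,0,0,-1]])

```text
clock: 46.68
tool_pos: [0.5902, -0.0648, 0.1962]
orientation: [3.14, -0.004, -3.014]
contact_force: [-0.1, 0.0, 0.1]
grip_width: 1.0
```

```bash
python3 - <<'E'
from h import *
K,M,im,d=look(['clamp_grip']); P=cloud(K,M,d); print(blob(P,d,(.591,-.065),.045,.097,.11))
s=sense();print(s['tool_pos'],s['orientation'],plan([.5908,-.0652,.079],np.radians(187.2)))
E
```

```text
clamp_grip []
(946, (0.59, -0.0653), array([0.0499, 0.0191]), 6.2)
[ 0.5903319  -0.06481689  0.19647551] [ 3.13999507 -0.00350118 -3.01911853] (array([-0.0008, -0.0006,  0.1175]), array([ 0.09, -0.2 , -0.18]))
```

Request:
apply_moves(commands=[[0,0,0,0,-0.0001,0.0234,-1],[0,0,0,0,-0.0001,0.0234,-1],[0,0,0,0,-0.0001,0.0234,-1],[0,0,0,0,-0.0001,0.0234,-1],[0,0,0,0,-0.0001,0.0234,-1],[0,0,0,0,0,0,1],[0,0,0,0,0,0,1],[0,0,0,0,0,0,1],[0,0,0,0,0,0,1],[0,0,0,0,0,0,1],[0,0,0,0,0,0,1],[0,0,0,0,0,0,1],[0,0,0,0,0,0,1],[0,0,0,0,0,0,1]])

```text
clock: 47.95
tool_pos: [0.5924, -0.0653, 0.0835]
orientation: [-3.141, 0.002, -3.021]
contact_force: [-1.8, 3.9, 6.2]
grip_width: 0.125
```

Request:
apply_moves(commands=[[0,0,6.6,0,0,0,1],[0,0,6.6,0,0,0,1],[0,0,6.6,0,0,0,1],[0,0,6.6,0,0,0,1],[0,0,6.6,0,0,0,1],[0,0,6.6,0,0,0,1],[0,0,6.6,0,0,0,1],[0,0,6.6,0,0,0,1],[0,0,6.6,0,0,0,1],[0,0,6.6,0,0,0,1],[0,0,6.6,0,0,0,1],[0,0,0,0,0,0,1],[0,0,0,0,0,0,1]])

```text
clock: 49.03
tool_pos: [0.5917, -0.0663, 0.0835]
orientation: [-3.142, 0.001, 1.995]
contact_force: [-4.7, -0.5, 8.1]
grip_width: 0.128
```

```bash
python3 - <<'E'
from h import *
s=sense(); print(s['wrist_torque'],s['contact_force'],s['orientation'])
E
```

```text
[-0.29424724  0.83103589 -0.12570571] [-4.69969103 -0.46495932  8.05871283] [-3.14151657e+00  1.42958036e-03  1.99487567e+00]
```

Request:
apply_moves(commands=[[0,0,2,0,0,0,1],[0,0,2,0,0,0,1],[0,0,0,0,0,0,1],[0,0,0,0,0,0,1]])

```text
clock: 49.37
tool_pos: [0.5917, -0.0663, 0.0835]
orientation: [-3.141, 0.002, 1.928]
contact_force: [-4.2, -1.1, 7.2]
grip_width: 0.126
```

```bash
python3 - <<'E'
from h import *
s=sense(); print(s['wrist_torque'],s['contact_force'],s['orientation'])
E
```

```text
[-0.24798141  0.81289198  1.03531742] [-4.21782353 -1.06090861  7.15096695] [-3.14121011e+00  2.04788053e-03  1.92818706e+00]
```

The torque has risen to 1.0 N m, so the clamp is at its stop. I'll release and check.

Request:
apply_moves(commands=[[0,0,-1.5,0,0,0,-1],[0,0,0,0,0,0,-1],[0,0,0,0,0,0,-1],[0,0,0,0,0,0,-1],[0,0,0,0,0,0,-1],[0,0,0,0,0,0,-1],[0,0,0,0,0,0,-1],[0,0,0,0,0,-0.03,-1],[0,0,0,0,0,-0.03,-1],[0,0,0,0,0,-0.03,-1],[0,0,0,0,0,-0.03,-1],[0,0,0,0,0,0,-1],[0,0,0,0,0,0,-1]])

```text
clock: 50.45
tool_pos: [0.593, -0.0661, 0.2043]
orientation: [3.138, 0.003, 1.952]
contact_force: [-0.5, -0.5, 0.4]
grip_width: 1.0
```

```bash
python3 - <<'E'
from h import *
K,M,im,d=look(['clamp_grip','cover_handle']); P=cloud(K,M,d); print(blob(P,d,(.591,-.065),.045,.097,.11))
E
```

```text
clamp_grip [(0.69, [0.5936, -0.0655, 0.0967])]
cover_handle []
(905, (0.5898, -0.0648), array([0.0193, 0.0494]), 102.3)
```

```bash
python3 - <<'E'
from h import *
K,M,im,d=shot('wrist'); P=cloud(K,M,d)
for z0 in (.095,.098,.1,.102): print(blob(P,d,(.591,-.065),.04,z0,.112))
m=(d>0)&(P[...,2]>.1)&(np.hypot(P[...,0]-.591,P[...,1]+.065)<.035); Q=P[m][:,:2]; w,V=np.linalg.eigh(np.cov(Q.T)); print(np.degrees(np.arctan2(V[1,1],V[0,1]))%180)
cv2.imwrite('pics/w10.png',im)
E
```

```text
(932, (0.5898, -0.0649), array([0.0193, 0.0493]), 102.2)
(919, (0.5896, -0.0648), array([0.0193, 0.049 ]), 122.8)
(807, (0.5897, -0.0647), array([0.0184, 0.049 ]), 121.2)
(617, (0.5898, -0.0652), array([0.0108, 0.0478]), 112.2)
22.75880930426183
```

View pics/w10.png

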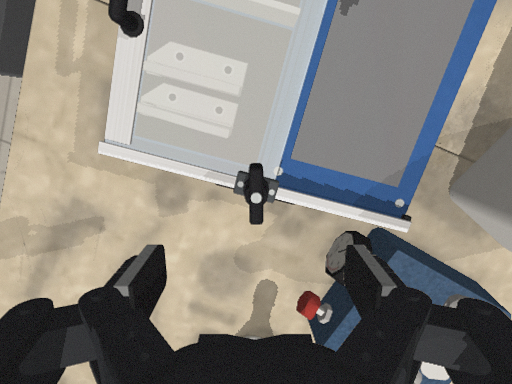

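The wing stands vertical in the image at (256,195). The tool yaw is 112°, so the wing is at about 112° and tight. The cover is shut with the brackets upright under it. One last check of the whole scene before I hand in.

```bash
python3 - <<'E'
from h import *
K,M,im,d=shot('side')
for t in ['cover_handle','timer','wrench','flask','bracket_1_web','clamp_grip']: print(t,marks(t,'side',M))
print(sense()['contact_force'],sense()['clock']); cv2.imwrite('pics/side9.png',cv2.resize(im[140:340,150:380],(690,600),interpolation=cv2.INTER_CUBIC))
E
```

```text
cover_handle [(0.56, array([0.4394, 0.0754, 0.0915])), (0.54, array([ 5.797e-01, -4.896e-01, -5.000e-04]))]
timer [(0.9, array([ 0.3986, -0.5019, -0.004 ]))]
wrench [(0.69, array([ 0.579 , -0.4868,  0.0012])), (0.32, array([0.5717, 0.0898, 0.    ]))]
flask [(0.66, array([ 0.6847, -0.3071,  0.0014])), (0.39, array([0.4381, 0.0742, 0.0971]))]
bracket_1_web [(0.26, array([ 0.5895, -0.067 ,  0.0931]))]
clamp_grip [(0.54, array([ 0.5913, -0.0663,  0.0934]))]
[ 1.01314124 -0.71166106  0.01830834] 51.0
```

View pics/side9.png

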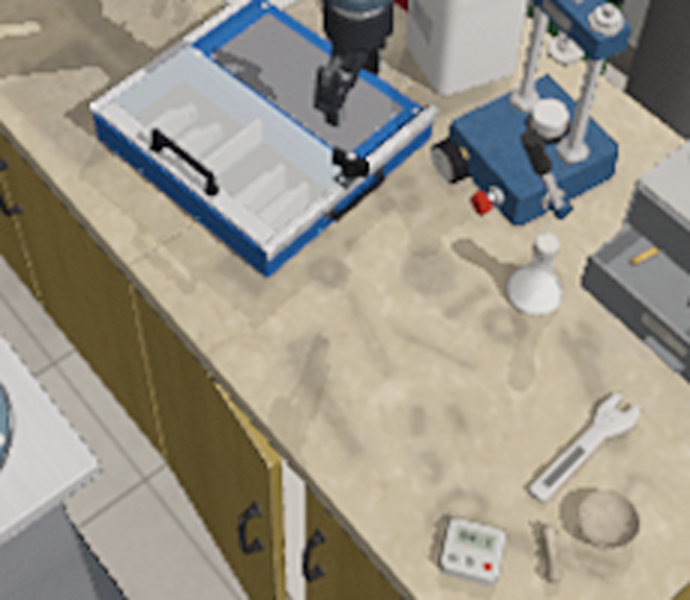

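The cover is shut with two brackets seen in each bin. The worktop is clear of brackets, and the timer (472,548), wrench (585,445) and flask (537,280) are where they were.

```bash
python3 -c "
from h import *
print(sign_off())"
```

```text
the job is handed in; nothing more can be done
None
```

I put all four brackets away in the blue case, shut the cover over them, turned the clamp tight again and handed the job in at 51 s.

- **Sorting:** Two brackets are right-hand and stand in the right bin; two are left-hand and stand in the left bin. I read each one's hand from its depth profile and confirmed it in the picture. All four stand upright under the cover.
- **Cover:** It went open and shut against its stops, with force felt at both ends. The handle travelled 0.140 m and is back at (0.439, 0.075), where it was at the start.
- **Clamp:** I turned it until the torque rose to about 1.0 N m at the stop. The wing now stands at about 112°, the same as its first tight position.
- **Bystanders:** The timer, wrench and flask are within about 4 mm of their first readings, which is within measuring error.

**Disagreements in the checks:**
- Fitting the wing angle over different height bands gave 102° to 123° after tightening. I trusted the fit to its top face (112°), the picture and the torque.
- When I released the first bracket, a finger pressed sideways on something with about 13 N, most likely the bin wall. That is under the 40 N limit, and I opened the fingers less for the other three.

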